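# Flag the tray with the uncapped bottle

## Task

One of the three trays behind the long rail holds a perfume bottle without its gold cap. Take the red tag from its stand, hook it over the yellow part of the rail and slide it along the rail, without lifting it off again, until it hangs in line with the blue mark of that tray; then let go. Leave the green tag and the bottles as they are.

Things in the scene. Friction and masses are not known exactly. Their poses are not given: they have to be found in the camera images.
- red_tag: Red tag, hanging on the tag stand at the start: rigid plastic saddle, about 130 g. Origin: middle of its roof's underside, where the bar's top touches; z up, y along the bar. Roof 34 (x) x 70 (y) x 6 mm above the origin; below it a front plate (-x side, white stripe) 85 mm down and a rear lip (+x) 40 mm down, both 70 wide, 5 thick, 24 mm gap between. Either way round is fine.
- red_tab (a point): Middle of the red tag's black upright grip tab, 31 mm above the tag's origin. The tab is 14 (x) x 30 (y) mm and stands from 6 to 56 mm above the origin: pinch it from above, fingers closing along the tag's x.
- green_tag: The green tag: same shape and axes, in green; hangs on the stand beside the red one (either may be nearer), 90 mm between their middles. Leave it there.
- tag_stand: Fixed short stand at the robot's left: steel bar 12 mm thick, 220 mm long along its y axis, between two 14 mm posts, on a 90 x 240 mm base plate. Origin on the table under the bar's middle; bar top at 110 mm.
- rail: Fixed rail: 12 mm steel bar along its y (to the robot's left), between two 16 mm posts at y = +290 and -330 mm. Origin on the table under the bar; z up; bar top at 190 mm. The part from y = 160 to 280 mm is painted yellow (room for the tag's middle from 165 to 245 mm); the rest is bare steel.
- yellow_mid (a point): Top of the bar at the middle of the yellow part (rail y = 220 mm); axes as the rail's.
- open_bottle: The uncapped bottle: square amber glass bottle 50 x 50 mm, 70 mm tall, with a bare narrow white spray pump (24 mm, then 12 mm wide) reaching 92 mm, no gold cap. Origin at the centre of its underside, z up. It stands in one of the three trays; which one varies.
- capped_bottle_1: A good bottle: same amber glass bottle, with a gold cap (36 mm wide) reaching 106 mm. Loose, standing in one of the trays. Origin at the centre of its underside.
- capped_bottle_2: Another good bottle, as capped_bottle_1, in the remaining tray.
- tray_a: The left tray (fixed): cardboard, 180 (x) x 124 (y) x 50 mm, walls 4 mm, floor 5 mm, six bottle places in three rows of two, all filled, tops at 111 mm. Origin at the centre of its underside on the table; axes parallel to the rail's; it stands just beyond the rail.
- mark_a (a point): Blue mark (20 mm wide) at the middle of the left tray's front wall, at its rim; axes as the rail's. The tag belongs at the same rail y as this mark.
- tray_b: The middle tray (fixed): cardboard, 180 (x) x 124 (y) x 50 mm, walls 4 mm, floor 5 mm, six bottle places in three rows of two, all filled, tops at 111 mm. Origin at the centre of its underside on the table; axes parallel to the rail's; it stands just beyond the rail.
- mark_b (a point): Blue mark (20 mm wide) at the middle of the middle tray's front wall, at its rim; axes as the rail's. The tag belongs at the same rail y as this mark.
- tray_c: The right tray (fixed): cardboard, 180 (x) x 124 (y) x 50 mm, walls 4 mm, floor 5 mm, six bottle places in three rows of two, all filled, tops at 111 mm. Origin at the centre of its underside on the table; axes parallel to the rail's; it stands just beyond the rail.
- mark_c (a point): Blue mark (20 mm wide) at the middle of the right tray's front wall, at its rim; axes as the rail's. The tag belongs at the same rail y as this mark.
Mind the look-alikes: they are no part of the job. What is shaped like the red_tag but pink or turquoise is not meant.

How it is judged (in metres and radians):
On the way:
1. the red tag hangs on the yellow part of the rail (x of red_tag in the frame of rail between -0.012 and 0.012 m and z of red_tag in the frame of rail between 0.18 and 0.198 m and angle between red_tag's own z axis and vertical below 0.3 rad and angle between the y axis of red_tag and the y axis of rail, either way round below 0.25 rad and y of red_tag in the frame of rail between 0.16 and 0.28 m), for 0.2 s.
At the end, for the whole second after the job is handed in: The red tag is at rest astride the rail (within 12 mm of the bar's line, 10 mm of its top, tilt under 0.3 rad), its middle within 20 mm along the rail of the blue mark of the tray with the uncapped bottle; green tag within 30 mm and loose bottles within 20 mm of their starts, bottles upright (x of red_tag in the frame of rail between -0.012 and 0.012 m and z of red_tag in the frame of rail between 0.18 and 0.198 m and angle between each of red_tag, open_bottle, capped_bottle_1, capped_bottle_2's own z axis and vertical below 0.3 rad and angle between the y axis of red_tag and the y axis of rail, either way round below 0.25 rad and linear speed of red_tag below 0.02 m/s and angular speed of red_tag below 0.2 rad/s and ((horizontal distance between open_bottle and tray_a below 0.075 m and y of red_tag in the frame of mark_a between -0.02 and 0.02 m) or (horizontal distance between open_bottle and tray_b below 0.075 m and y of red_tag in the frame of mark_b between -0.02 and 0.02 m) or (horizontal distance between open_bottle and tray_c below 0.075 m and y of red_tag in the frame of mark_c between -0.02 and 0.02 m)) and distance of green_tag from where it was at the start of the episode below 0.03 m and distance of each of open_bottle, capped_bottle_1, capped_bottle_2 from where it was at the start of the episode below 0.02 m); the robot touches nothing.
It fails at once if the red tag is lifted more than 20 mm off the rail, or over it, anywhere past the yellow part (y of red_tag in the frame of rail between -0.34 and 0.145 m and x of red_tag in the frame of rail between -0.06 and 0.06 m and z of red_tag in the frame of rail above 0.21 m).
It fails at once if the green tag is moved by more than 30 mm (distance of green_tag from where it was at the start of the episode above 0.03 m).
It fails at once if a loose bottle is moved by more than 20 mm or tipped (distance of any of open_bottle, capped_bottle_1, capped_bottle_2 from where it was at the start of the episode above 0.02 m or angle between any of open_bottle, capped_bottle_1, capped_bottle_2's own z axis and vertical above 0.3 rad).
It also fails if it takes over 45 s, if anything falls off the work surface, if the arm or the gripper's body presses on something with over 40 N, if the wrist force passes 120 N, or if a joint passes its speed limit or range.

## Robot

A 7-joint arm with a two-finger parallel gripper is mounted at the origin on the work surface. World frame = base frame: x ahead of the robot, y to its left, z up, the work surface at z = 0. Lengths are in mm, angles in rad, forces in N, time in s.
With the tool pointing down it reaches from about 400 to 875 mm from the base axis. Payload 19.3 kg.
Tool frame: the origin (TCP) lies at the very end of the fingers, on their centre line; the grasp point (between the pads) lies 19 mm behind it (grip_point_offset is the z of the grasp point in the tool frame, in mm); z points along the fingers, x is the direction in which the jaws open and shut, and the axes are right-handed (so a half turn about z gives the same grasp; the last joint's range is limited). The gripper opens to 85 mm and grips with 20 to 120 N. Pads are 22 mm wide; open, the fingers measure 114 mm over their backs; the gripper's body (76 mm by 85 mm) begins 54 mm behind the grasp point. The pads swing forward as they close: fully open they stand 13 mm farther back than shut.
Start: joints at [1.245, 0.521, -0.036, 1.599, 0.021, 1.021, -0.113], TCP at [158.109, -604.662, 231.291] pointing down, gripper open.
Joint ranges: [-2.91, 2.91], [-0.3, 2.13], [-1.5, 1.42], [0.17, 2.43], [-1.26, 4.41], [0.16, 1.93], [-2.52, 2.52]. Speed limits (rad/s): [1.89, 1.89, 2.39, 2.39, 3.01, 3.01, 3.01].

## Interface

Orientations are given as a 3x3 rotation matrix whose columns are the frame's x, y, z axes.
In Python, from workcell import movep, movel, goto_joints, open_gripper, clamp, wait, inverse_kinematics, read_state, camera, PlanningError, finish_job, grip_point_offset gives the robot as it stands. Calls block until the motion is done:
- movep(position, orientation): joint-space move of the TCP to a pose.
- movel(position, frame=None, max_speed=150, guard=None): straight line of the TCP; frame=None keeps the orientation; max_speed is the mean speed in mm/s. With guard (N) it stops when the force on the tool has changed by that much, and returns True; else False.
- goto_joints(angles): joint-space move.
- open_gripper() and clamp(): open the fingers fully, or close them until they stop; the grip force is fixed at half the most.
- wait(seconds).
- inverse_kinematics(position, orientation): joint angles nearest the present ones, or None.
- read_state(): the state.
- camera(name): name is "scene" or "top" or "wrist"; returns a dict with "image" (384x512x3 uint8, blue, green, red), "range_z" (384x512 float32, mm along the optical axis (not along the pixel's ray), 0 where there is no reading), "fx", "fy", "cx", "cy" (pixels), "cam_to_world" (4x4, takes a point from camera to world coordinates). Camera axes: x right, y up, looking along -z (the intrinsics and any distortion apply to the point x, -y, -z); pixel columns grow to the right and rows downward; lengths in mm; the calibration is good to about 2 mm. The wrist camera is an equidistant fisheye: a pixel r from the principal point sees the ray r / f radians off the axis. A picture is of the moment at which its call begins.
A pose or a line that the arm cannot do raises PlanningError and nothing moves.
- finish_job(): hands the job in, once; it reports no verdict.
The state is a dict: "time": time; "qpos": joint angles; "qvel": joint speeds; "joint_efforts": joint torques, N m; "eef_pos": TCP position; "tool_rot": TCP orientation; "ft_force": force on the tool from outside, world axes, zero at the start; "torque": the same for the moment, N m; "finger_gap": finger opening in mm.
Only numpy, scipy, OpenCV 4.12 (cv2) and the standard library are available. Lean on these libraries where they do the work, as an engineer would, in place of code of your own. Each camera call takes 0.05 s, during which the arm holds its last target. There are 200 camera calls.

## Working session

There is one attempt and no reset: what is moved stays moved. The work goes in short steps, each a Python script; the robot and the scene stay as the last script left them, time stands still between calls to the robot, and variables do not carry over. Pictures are saved under pics/ and viewed, about 8 in all and at most 12, crops included, and the job is handed in when it is done.

```bash
mkdir -p pics; cat > h.py <<'E'
import numpy as np, cv2
from workcell import *
def snap(n,f):
    c=camera(n); cv2.imwrite('pics/%s.png'%f,c['image']); np.savez('pics/%s.npz'%f,**c); return c
def px(c,u,v):
    z=float(np.asarray(c['range_z'])[int(round(v)),int(round(u))])
    p=np.array([(u-c['cx'])/c['fx']*z,-(v-c['cy'])/c['fy']*z,-z,1]); return (np.asarray(c['cam_to_world'])@p)[:3]
E
python3 - <<'E'
from h import *
a=snap('scene','s1');b=snap('top','t1')
cv2.imwrite('pics/both.png',cv2.resize(np.hstack([a['image'],b['image']]),(800,300)))
for c in(a,b):print(c['fx'],c['cx'],c['cam_to_world'])
print(read_state())
E
```

```text
405.35700709729366 247.38679984423206 [[-5.68285229e-01 -4.81993679e-01  6.66883792e-01  1.29616295e+03]
 [ 8.22757010e-01 -3.43771868e-01  4.52649760e-01  5.50025573e+02]
 [ 1.10815641e-02  8.05917487e-01  5.91924153e-01  8.10011848e+02]
 [ 0.00000000e+00  0.00000000e+00  0.00000000e+00  1.00000000e+00]]
421.4453751867205 256.6217267903168 [[-2.26770838e-02  9.94752829e-01 -9.97625123e-02  4.24738760e+02]
 [-9.99585503e-01 -2.07900298e-02  1.99147280e-02  4.61347267e+01]
 [ 1.77361664e-02  1.00172769e-01  9.94811965e-01  1.24252525e+03]
 [ 0.00000000e+00  0.00000000e+00  0.00000000e+00  1.00000000e+00]]
{'time': 0.1, 'qpos': array([ 1.244824  ,  0.52196653, -0.03630673,  1.59991423,  0.02118512,
        1.02108653, -0.11278283]), 'qvel': array([-7.25118760e-04, -2.78473658e-04,  1.21125329e-03, -8.02641447e-04,
        8.99241152e-04, -6.61680609e-04,  6.86962339e-05]), 'joint_efforts': array([ 3.64125895e-03, -9.28484774e+01,  1.98391378e+00, -3.70529330e+01,
        1.81727117e-02,  5.42832611e-03,  6.86181761e-05]), 'eef_pos': array([ 158.01072283, -604.4058729 ,  230.78912641]), 'tool_rot': array([[ 2.52972980e-01, -9.67473293e-01, -3.13144860e-04],
       [-9.67472839e-01, -2.52973165e-01,  9.39433944e-04],
       [-9.88094498e-04,  6.53077428e-05, -9.99999510e-01]]), 'ft_force': array([ 0.29920932, -0.33596638,  0.97688064]), 'torque': array([-0.04509228,  0.03420438,  0.04622201]), 'finger_gap': 85.55332892503426}
```

View pics/t1.png

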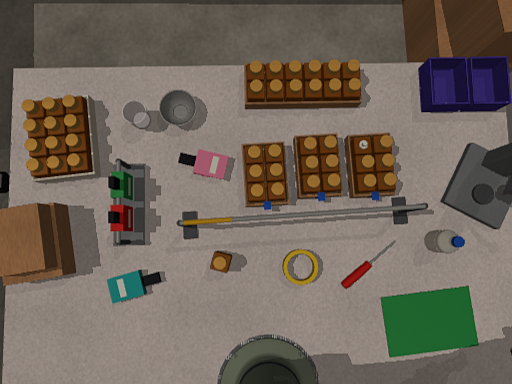

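View pics/s1.png

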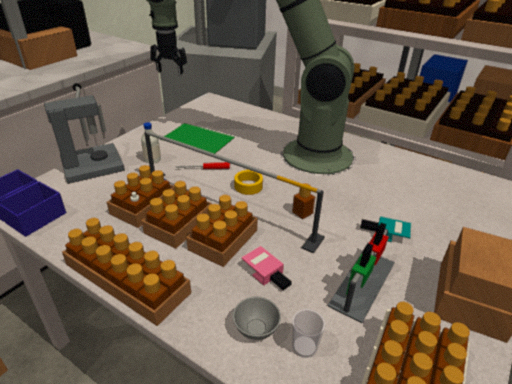

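The top view shows:
- **Tags:** the red tag is at (120,217) and the green one at (120,184), both on the stand. The pink tag at (210,163) and the turquoise one at (130,286) lie on the table, so they are look-alikes.
- **Rail:** it runs from (180,223) to (425,206), with the yellow part on the left.
- **Bottle:** the white pump at (363,144) is in the right tray, whose mark is at (375,196).

I'll confirm this in an enlarged crop.

```bash
python3 - <<'E'
from h import *
c=np.load('pics/t1.npz');im=c['image']
A=cv2.resize(im[150:250,90:190],(400,400),interpolation=cv2.INTER_CUBIC);B=cv2.resize(im[125:225,335:435],(400,400),interpolation=cv2.INTER_CUBIC)
cv2.imwrite('pics/crop.png',np.hstack([A,B]))
# world points of coloured things
hsv=cv2.cvtColor(im,cv2.COLOR_BGR2HSV).astype(int);Z=c['range_z']
v,u=np.mgrid[:384,:512];P=np.stack([(u-c['cx'])/c['fx']*Z,-(v-c['cy'])/c['fy']*Z,-Z,np.ones_like(Z)],-1)@c['cam_to_world'].T
np.save('pics/P.npy',P)
def box(n,m):
    q=P[m];print(n,m.sum(),np.median(q,0)[:3].round(1),q.min(0)[:3].round(),q.max(0)[:3].round())
H,S,V=hsv[...,0],hsv[...,1],hsv[...,2]
# rail bar: z in 180..200
m=(P[...,2]>180)&(P[...,2]<200)&(u>170)&(u<440)&(v>190)&(v<240)
q=P[m][:,:2];l=cv2.fitLine(q[:,:2].astype(np.float32),cv2.DIST_HUBER,0,.01,.01).ravel();d=l[:2]*np.sign(l[1]);t=(q-l[2:])@d
box('rail',m);print('dir',d,'p',l[2:],'t',t.min(),t.max(),'ends',l[2:]+d*t.min(),l[2:]+d*t.max())
y=m&(H>15)&(H<35)&(S>120);ty=(P[y][:,:2]-l[2:])@d;print('yellow t',np.percentile(ty,[0,2,98,100]),y.sum())
b=(H>100)&(H<130)&(S>150)&(V>60)
n,lab,st,ce=cv2.connectedComponentsWithStats(b.astype(np.uint8))
for i in range(1,n):
    if 8<st[i,4]<300 and 180<ce[i,1]<215: box('blue %s t=%.1f'%(ce[i].round(1),(np.median(P[lab==i],0)[:2]-l[2:])@d),lab==i)
# stand
for nm,mm in(('bar/posts',(P[...,2]>95)&(P[...,2]<118)),('roofs',(P[...,2]>112)&(P[...,2]<125)),('tabs',(P[...,2]>150)&(P[...,2]<175))):
    for s in('G',) if nm[0]=='b' else ('red','grn'):
        k=mm&(u>100)&(u<150)&(v>150)&(v<250)
        if s=='red':k&=(v>201)
        if s=='grn':k&=(v<=201)
        if k.any():box(nm+s,k)
k=(P[...,2]>95)&(P[...,2]<114)&(u>100)&(u<150)&(v>150)&(v<250)
print(np.c_[u[k],v[k],P[k][:,:3].round()][::4])
E
```

```text
rail 1220 [478.3 -80.2 188.5] [ 457. -406.  181.] [501. 226. 197.]
dir [-0.04747818  0.9988723 ] p [478.4588   -85.571045] t -320.8446024161125 311.99293355451385 ends [ 493.69191918 -406.0538245 ] [463.64594449 226.070048  ]
yellow t [175.86735416 177.15039469 293.38678623 295.83601914] 216
blue [374.9 195.5] t=-232.2 55 [ 531.8 -315.5   51.2] [ 522. -324.   45.] [ 546. -306.   57.]
blue [321. 196.] t=-77.8 51 [ 534.6 -160.7   51. ] [ 523. -170.   47.] [ 546. -151.   57.]
blue [267.1 204.7] t=77.6 53 [512.3  -6.3  51.9] [503. -15.  45.] [524.   2.  56.]
bar/postsG 696 [519.1 392.2 113.9] [412. 379.  95.] [645. 415. 118.]
roofsred 263 [481.1 392.5 115.7] [423. 379. 112.] [524. 415. 124.]
roofsgrn 232 [569.6 391.7 115.8] [535. 380. 112.] [633. 413. 125.]
tabsred 90 [483.2 394.4 165.4] [469. 389. 150.] [497. 404. 173.]
tabsgrn 91 [573.7 396.2 164.9] [559. 390. 150.] [589. 405. 171.]
[[116. 158. 645. 404. 105.]
 [116. 159. 642. 403. 106.]
 [120. 159. 642. 392. 108.]
 [118. 160. 639. 397. 109.]
 [116. 161. 636. 402. 109.]
 [120. 161. 637. 393. 103.]
 [119. 162. 633. 394. 109.]
 [117. 163
[... 1614 characters left out ...]
 [115. 224. 466. 402. 114.]
 [123. 225. 463. 381. 112.]
 [117. 226. 460. 396. 114.]
 [119. 227. 457. 391. 114.]
 [114. 228. 455. 404. 114.]
 [122. 229. 452. 383. 113.]
 [123. 230. 449. 380. 114.]
 [118. 231. 447. 395. 110.]
 [117. 232. 444. 397. 112.]
 [116. 233. 442. 401. 108.]
 [120. 233. 442. 390. 109.]
 [119. 234. 439. 392. 109.]
 [118. 235. 436. 395. 110.]
 [118. 236. 434. 396. 107.]
 [118. 237. 431. 395. 109.]
 [117. 238. 429. 397. 110.]
 [116. 239. 426. 400. 109.]
 [120. 239. 426. 391. 104.]
 [119. 240. 423. 392. 109.]
 [116. 241. 421. 400. 110.]
 [120. 241. 420. 390. 108.]
 [117. 242. 418. 398. 105.]
 [121. 242. 418. 391.  97.]
 [119. 243. 415. 393. 107.]
 [118. 244. 413. 394. 110.]]
```

View pics/crop.png

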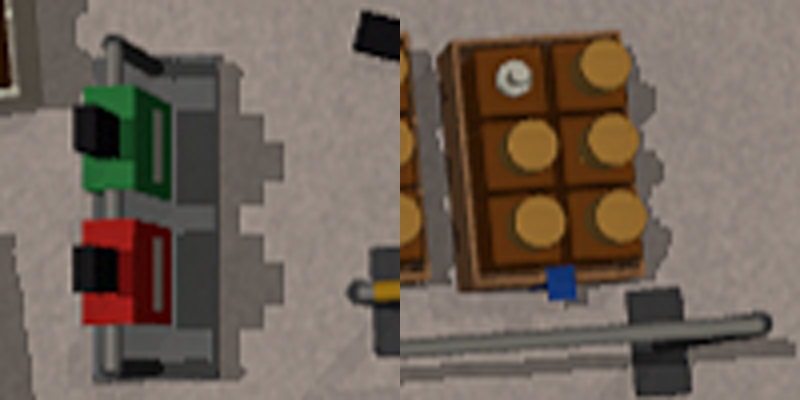

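The crop confirms that the red tag on the stand is the nearer one, with its white stripe facing the robot's centre line. The white pump without a cap is in the rear-left place of the right tray, tray C, so mark C is the target. Next I move above the tab and look from close by.

```bash
cat >> h.py <<'E'
D=np.array([-0.04748,0.99887]);P0=np.array([478.46,-85.57])+15.3*D   # rail origin, dir
def R(az):
    c,s=np.cos(az),np.sin(az); return np.array([[c,s,0],[s,-c,0],[0,0,-1.]])
RR=R(np.arctan2(0.04748,0.99887)); RS=R(np.radians(91.1))
def rail(y,z): return [*(P0+y*D),z]
TAB=np.array([483.,397.])
E
python3 - <<'E'
from h import *
for p,r in(([*TAB,330],RS),([*TAB,126],RS),(rail(215,330),RR),(rail(215,206),RR),(rail(-247.5,207),RR)):print(inverse_kinematics(p,r))
movel([158.1,-604.6,330])
movep([*TAB,330],RS); movel([*TAB,225])
c=snap('wrist','w1'); s=read_state(); print(s['time'],s['eef_pos'],s['qpos'].round(2)); print(c['fx'],c['cx'],c['cy'],c['cam_to_world'])
E
```

```text
[-0.06273851  0.72036812 -1.27313631  1.43210119  0.68554208  1.48297749
  0.27239032]
[-0.1848305   0.83173129 -0.96360437  1.65449754  0.76207454  1.07407968
  0.20837092]
[ 0.43425554  0.35864728 -1.09649149  1.77718307  0.33967931  1.2145102
 -0.71015948]
[ 0.44491643  0.5990803  -1.20240233  1.93700487  0.64557351  1.06406748
 -0.99161283]
[ 0.78170058  0.51098264 -0.43458922  1.72202023  0.25327948  0.96439007
  0.29802004]
5.4667 [483.20337455 397.43666059 226.06727753] [-0.15  0.72 -1.03  1.57  0.64  1.22  0.29]
297.3186396354542 253.54965235063548 185.76483557734576 [[-1.86489648e-02 -9.61634294e-01 -2.73700018e-01  4.13752323e+02]
 [ 9.99825268e-01 -1.75848335e-02 -6.34098356e-03  3.96096639e+02]
 [ 1.28473801e-03 -2.73770447e-01  9.61794205e-01  3.68096298e+02]
 [ 0.00000000e+00  0.00000000e+00  0.00000000e+00  1.00000000e+00]]
```

View pics/w1.png

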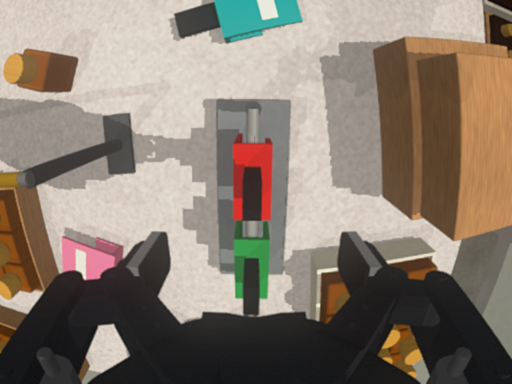

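The red tag is at (253,180), its tab spans roughly rows 167–220 and the green tag is beyond it at (251,270). I'll convert the tab to a position and grasp it.

```bash
cat >> h.py <<'E'
def fish(c):
    v,u=np.mgrid[:384,:512];Z=np.asarray(c['range_z']);x=(u-c['cx'])/c['fx'];y=(v-c['cy'])/c['fy']
    th=np.hypot(x,y)+1e-9;k=np.tan(np.clip(th,0,1.5))/th
    return np.stack([x*k*Z,-y*k*Z,-Z,np.ones_like(Z)],-1)@np.asarray(c['cam_to_world']).T
E
python3 - <<'E'
from h import *
P=fish(np.load('pics/w1.npz'))[140:320,225:285]
for lo,hi in((450,515),(540,610)):
    for z in((159,172),(112,120)):
        m=(P[...,2]>z[0])&(P[...,2]<z[1])&(P[...,0]>lo)&(P[...,0]<hi)
        q=P[m];print(lo,z,m.sum(),np.percentile(q,[2,50,98],axis=0)[:,:3].round(1).tolist() if m.any() else '')
E
```

```text
450 (159, 172) 834 [[467.8, 389.3, 160.8], [481.7, 396.0, 165.6], [497.2, 403.0, 166.8]]
450 (112, 120) 1783 [[450.9, 379.6, 114.1], [470.8, 396.1, 115.6], [512.9, 412.9, 117.1]]
540 (159, 172) 526 [[557.4, 390.4, 159.9], [570.3, 397.0, 165.5], [587.2, 403.9, 166.6]]
540 (112, 120) 1320 [[540.8, 380.8, 114.4], [560.0, 397.4, 115.7], [605.7, 413.6, 117.3]]
```

```bash
python3 - <<'E'
from h import *
r=R(np.radians(90.7))
movel([482.5,396.3,225],frame=r); print(movel([482.5,396.3,126],max_speed=100,guard=15))
clamp(); s=read_state();print(s['time'],s['eef_pos'],s['finger_gap'],s['ft_force'])
movel([482.5,396.3,330])
s=read_state();print(s['time'],s['eef_pos'],s['finger_gap'],s['ft_force'])
movep(rail(215,330),RR)
c=snap('wrist','w2'); s=read_state();print(s['time'],s['eef_pos'],s['finger_gap'],s['ft_force'],rail(215,330))
E
```

```text
False
7.5083 [482.5538102  396.31509963 126.14947294] 13.528799907350828 [-1.09556598 -0.62291     3.07924554]
9.0167 [482.3954334  396.082365   329.21168305] 13.016126611701779 [-0.16787127 -0.22770357 -1.4240532 ]
10.0583 [467.57160342 145.79825252 329.93948035] 13.27827458650684 [ 0.11230482  0.57966894 -1.00012854] [np.float64(467.525356), np.float64(144.46976100000003), 330]
```

View pics/w2.png

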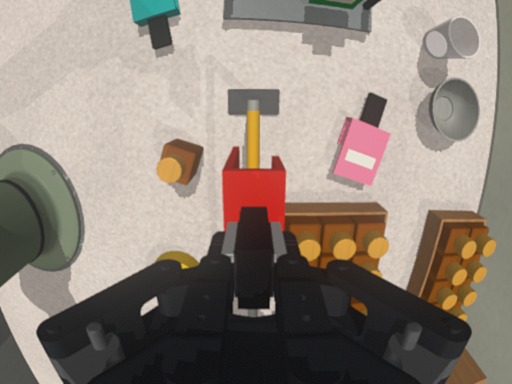

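The red tag is held at (254,195) and sits straight over the yellow bar, which shows at (253,140). I'll check the bar line numerically from this view, then lower with a force guard.

```bash
python3 - <<'E'
from h import *
P=fish(np.load('pics/w2.npz'))[95:175,235:275].reshape(-1,4)
q=P[(P[:,2]>175)&(P[:,2]<200)&(P[:,1]<260)][:,:3]
rx=(q[:,:2]-P0)@np.array([D[1],-D[0]]);ry=(q[:,:2]-P0)@D
print(len(q),'bar x in rail frame',np.percentile(rx,[2,50,98]),'y',ry.min(),ry.max(),'z',np.percentile(q[:,2],[50,98]))
off=(np.percentile(rx,2)+np.percentile(rx,98))/2;print(off)
assert abs(off)<4
print(movel(rail(215,225),max_speed=120,guard=15))
s=read_state();print(s['eef_pos'],s['ft_force'])
print('contact',movel(rail(215,202),max_speed=25,guard=6))
s=read_state();print(s['time'],s['eef_pos'],s['finger_gap'],s['ft_force'])
c=snap('scene','s2');cv2.imwrite('pics/s2c.png',cv2.resize(c['image'][130:280,230:430],(800,600),interpolation=cv2.INTER_CUBIC))
E
```

```text
977 bar x in rail frame [-6.46278494 -0.64154228  5.36500594] y 223.13202548971114 293.91024136137526 z [188.78423578 190.90524296]
-0.5488895017274227
False
[467.81290393 144.77102189 225.5609566 ] [ 0.10040554  0.29577318 -0.44496957]
contact True
11.8083 [467.502725   144.39768169 206.0317285 ] 13.087718369252087 [-2.14235702 -1.08126993  9.86238797]
```

View pics/s2c.png

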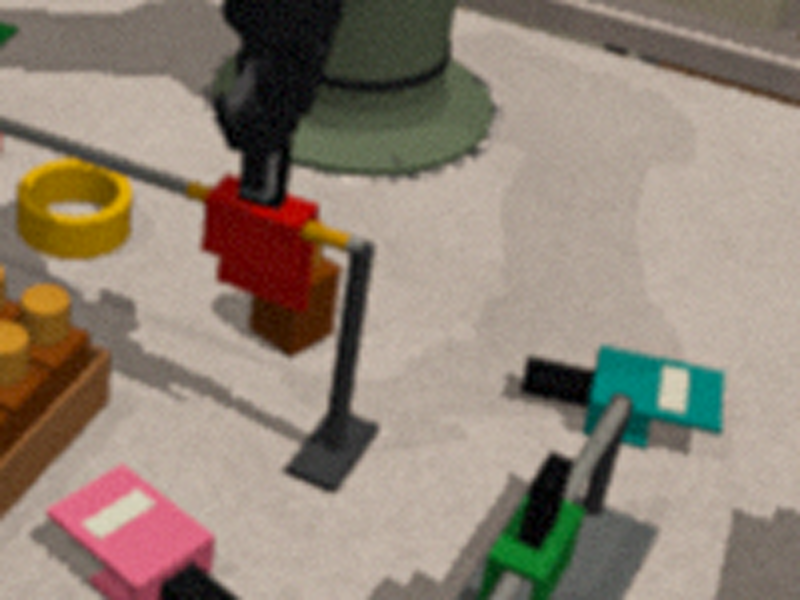

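The red tag sits astride the yellow part of the bar at crop (260,240), and contact came at the expected height. I slide it now, holding it 1 mm above contact.

```bash
python3 - <<'E'
from h import *
wait(0.4)
movel(rail(215,206.8),max_speed=20)
for y in(140,20,-120,-247.5):
    g=movel(rail(y,207),max_speed=100,guard=25); s=read_state();print(y,g,s['time'],s['eef_pos'].round(1),s['ft_force'].round(1))
    if g:break
c=snap('wrist','w3')
E
```

```text
140 False 13.4083 [471.1  70.1 207.1] [ 0.3  1.2 -1.2]
20 False 14.7583 [476.8 -49.7 207. ] [ 0.1 -0.2 -1.1]
-120 False 16.3083 [ 483.5 -189.6  207.1] [ 0.3  0.4 -0.8]
-247.5 False 17.7333 [ 489.6 -316.9  207.1] [-0.3  0.5 -1.2]
```

View pics/w3.png

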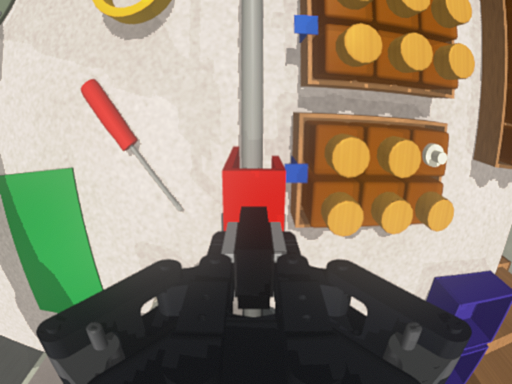

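The tag is at (254,190) beside the right tray's blue mark at (297,173), and the bare white pump shows at (436,157) in that tray. I'll check the mark with this view's depth, then release and retreat upward.

```bash
python3 - <<'E'
from h import *
c=np.load('pics/w3.npz');P=fish(c);h=cv2.cvtColor(c['image'],cv2.COLOR_BGR2HSV)
b=(h[...,0]>100)&(h[...,0]<130)&(h[...,1]>150);b[:150]=0;b[195:]=0;b[:,:280]=0;b[:,315:]=0
ry=(P[b][:,:2]-P0)@D;e=(ry.min()+ry.max())/2;print('mark rail y',ry.min(),ry.max(),P[b].mean(0))
if abs(e+247.5)>4 and abs(e+247.5)<25: movel(rail((e-247.5)/2,207),max_speed=30)
y=(read_state()['eef_pos'][:2]-P0)@D;print('tool y',y)
movel(rail(y,206.2),max_speed=20)
open_gripper();wait(.3);movel(rail(y,330),max_speed=100)
movep(rail(80,360),RR);wait(.5)
s=read_state();print(s['time'],s['ft_force'])
a=snap('scene','s3');t=snap('top','t3')
cv2.imwrite('pics/end.png',np.hstack([cv2.resize(a['image'][110:260,70:270],(440,330)),cv2.resize(t['image'][110:240,320:450],(330,330))]))
Z=t['range_z'];v,u=np.mgrid[:384,:512];P=np.stack([(u-t['cx'])/t['fx']*Z,-(v-t['cy'])/t['fy']*Z,-Z,np.ones_like(Z)],-1)@t['cam_to_world'].T
x=(P[...,:2]-P0)@[D[1],-D[0]];y=(P[...,:2]-P0)@D
for z in((192,201),(238,252)):
    m=(P[...,2]>z[0])&(P[...,2]<z[1])&(abs(x)<25)&(y<-150)&(y>-320)
    print(z,m.sum(),x[m].min(),x[m].max(),y[m].min(),y[m].max(),np.median(P[m],0)[2])
g=(P[...,2]>159)&(P[...,2]<172)&(u>100)&(u<150)&(v>150)&(v<202);print('green',np.median(P[g],0))
E
```

```text
mark rail y -257.0638425449434 -177.4305031005189 [ 533.2239178  -315.21621142   54.12404022    1.        ]
tool y -246.9090615260687
22.1583 [ 0.80843376 -0.40038101  0.39639736]
(192, 201) 254 -15.892566339534437 18.072111647308333 -294.6806117553654 -187.79124587419793 195.66964017198336
(238, 252) 81 -4.785459338016089 9.315275960812999 -261.1858690009492 -229.88664454434712 245.46750772476582
green [573.59482897 396.83162143 165.45389828   1.        ]
```

View pics/end.png

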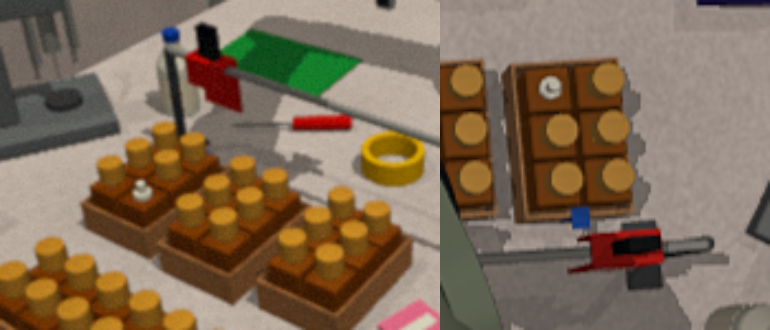

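The tag hangs astride the bar in both views, and the bottles and trays look as before. The tab's middle is at rail y ≈ -245.5 mm. The mark's centroid is at about -247.3 mm, since the wide range printed for it came from a stray depth pixel. The gripper is clear, so I hand the job in.

```bash
python3 -c "
from workcell import *
finish_job()"
```

```text
the job is handed in; nothing more can be done
```

The red tag now hangs on the rail in line with the blue mark of the right tray (tray C), which holds the bottle with the bare white pump. I hooked it over the yellow part at about rail y = 215 mm, slid it along the bar 1 mm above contact, and released it. The job was handed in at about 22 s on the robot's clock, and no verdict was reported.

**Last checks, after letting go:**
- **Tag position:** the tab's middle is at rail y ≈ -245.5 mm and the mark at about -247.3 mm, so they are about 2 mm apart against the 20 mm allowed.
- **Seating:** the roof is centred on the bar within about 2 mm, at the right height (top at 195.7 mm).
- **Green tag:** its measured position agrees with the start to within about 1 mm.
- **Bottles:** they look unmoved in the pictures; I did not measure their positions.
- **Robot:** the gripper is clear of everything.

**One disagreement:** the edge-based reading of the mark in the wrist view was spoiled by a stray depth pixel. I used the mark's average position there instead, which agrees with the first top view (-247.5 mm).

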